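Set the stock tags of the vial bins

ROBOT

A 7-joint arm with a two-finger parallel gripper is mounted at the origin on a cart in front of the work surface, level with it; the furniture and walls round the work are solid. World frame = base frame: x ahead of the robot, y to its left, z up, the work surface at z = 0. Lengths are in m, angles in rad, forces in N, time in s.
With the tool pointing down it reaches from about 0.4 to 0.85 m from the base axis. Payload 6.9 kg.
Tool frame: the origin (TCP) lies on the centre line of the jaws, within the pads' length; the fingertips stand tip_reach ahead of it and the grasp point (between the pads) lies 8 mm behind it (tip_reach is the distance from the TCP to the fingertips, in m); z points along the fingers, y is the line along which they close (so a half turn about z gives the same grasp; the last joint's range is limited). The gripper opens to 85 mm and grips with 20 to 120 N. Pads are 22 mm wide; open, the fingers measure 114 mm over their backs; the gripper's body (76 mm by 85 mm) begins 54 mm behind the grasp point. The pads swing forward as they close: fully open they stand 13 mm farther back than shut.
Start: joints at [1.367, 0.507, -0.238, 1.5, 0.126, 1.149, -0.155], TCP at [0.191, -0.595, 0.242] pointing down, gripper open.
Joint ranges: [-3.08, 3.08], [-0.24, 2.05], [-1.43, 1.35], [0, 2.5], [-1.52, 4.66], [0.17, 1.96], [-2.89, 2.89]. Speed limits (rad/s): [2.39, 2.39, 3.14, 3.14, 3.14, 3.14, 3.14].

INTERFACE

Orientations are given as a unit quaternion [x, y, z, w].
In Python, from workcell import read_state, snapshot, camera_params, finish_job, tip_reach gives the robot as it stands. The module is installed in compiled form; this text tells all that it offers.
- The arm moves only by the tool drive_tool, never from a script. Its arguments are lists of equal length, an entry for each row: "slide": the shift along the tool's x, y, z as a fraction of full scale, a list of three; "spin": the turn about the tool's z as a fraction of full scale; "grip": the closure, from 0 (fully open) to 1 (shut). A call has 1 to 20 rows; each row shifts and turns the commanded pose from where the row before left it, along the tool's axes as they then stand; what a row does not reach is not made up. Full scale, the value 1, is 200 mm for a shift and pi/4 rad for a turn. A row lasts 1/10 s, in which the tool goes at most 50 mm and 8.59 degrees, less where a joint would pass 70% of its speed; a pose out of reach is approached as far as the arm can. A call with a number of a shift or a turn outside -1 to 1 is refused whole. A call with a gripper value outside its range is refused whole. The fingers move at their own pace and stop on an object; the grip force is fixed at half the most. Time passes only in rows, so rows that do not move let the fingers close. It gives the time, the measured TCP pose, the force, the opening and the grip force at its end, in the units of the state.
- read_state(): the state, without advancing time (a new reading comes with each control period).
- snapshot(name): name is "side" or "top"; returns the picture (384x512x3 uint8, red, green, blue); there is no depth.
- camera_params(name): a dict with "camera_matrix" (3x3 intrinsics, pixels), "dist" ([k1, k2, p1, p2, k3] as OpenCV has them; the pictures are not rectified), "extrinsics" (4x4, takes a point from world to camera coordinates). Camera axes: x right, y up, looking along -z (the intrinsics and any distortion apply to the point x, -y, -z); pixel columns grow to the right and rows downward; lengths in m; the calibration is good to about 2 mm. A picture is of the moment at which its call begins. camera_params takes no time and is no camera call.
- finish_job(): hands the job in; it is judged then, once.
The state is a dict: "clock": time; "joint_positions": joint angles; "joint_vel": joint speeds; "effort": joint torques, N m; "position": TCP position; "tool_rot": TCP orientation; "ft_force": force on the tool from outside, world axes, zero at the start; "ft_torque": the same for the moment, N m; "opening": finger opening in m; "gripper_force": force on a finger pad.
Only numpy, scipy, OpenCV 4.12 (cv2) and the standard library are available. Lean on these libraries where they do the work, as an engineer would, in place of code of your own. Each camera call takes 0.05 s, during which the arm holds its last target. There are 200 camera calls.

TASK

Each vial bin on the stand has a two-faced flip tag, clipped to the board right behind it: green means full, red means reorder. With a fingertip, gently push the wrongly set tags over like pages so that only the two full bins (all four vial places taken) show green to the front and the other two show red, every tag resting against its stop. Do not pinch the tags, and leave the vials and everything else on the bench where they are.

Things in the scene. Friction and masses are not known exactly. Their poses are not given: they have to be found in the camera images.
- bin_white: blue open stock bin, 70 x 70 x 40 mm, one of a row of four fixed on the grey stand (352 mm wide); a FULL bin: four white-capped vials, all its four places taken. Origin: centre of its underside, 5 mm above the worktop; x to the back (to the tag board), y to the left along the row. Vials reach 63 mm above the origin. The order of the bins differs from run to run
- bin_black: blue open stock bin, 70 x 70 x 40 mm, one of a row of four fixed on the grey stand (352 mm wide); a FULL bin: four black-capped vials, all its four places taken. Origin: centre of its underside, 5 mm above the worktop; x to the back (to the tag board), y to the left along the row. Vials reach 63 mm above the origin. The order of the bins differs from run to run
- bin_low: blue open stock bin, 70 x 70 x 40 mm, one of a row of four fixed on the grey stand (352 mm wide); NOT full: only one white-capped vial is left in it. Origin: centre of its underside, 5 mm above the worktop; x to the back (to the tag board), y to the left along the row. Vials reach 63 mm above the origin. The order of the bins differs from run to run
- bin_empty: blue open stock bin, 70 x 70 x 40 mm, one of a row of four fixed on the grey stand (352 mm wide); NOT full: it is empty. Origin: centre of its underside, 5 mm above the worktop; x to the back (to the tag board), y to the left along the row. Vials reach 63 mm above the origin. The order of the bins differs from run to run
- tag_1: fixed black clip of a flip tag on the board's top edge, 87 mm behind its own bin (next bins: 122 mm off); clips 86 mm apart. Origin: foot of the hinge pin, 78 mm above the worktop, axes as the bins'. The steel pin, 58 mm long, leans 30 degrees back (to +x). Rubber stops 13 mm tall stand 14 mm left and right of it. Nothing else reaches tag height within 80 mm behind the pins, nor above
- flap_1 (a joint): angle (rad) of the plate on tag_1's pin, which it turns about like a page: 0 points to the front (-x); +1.22 right stop, GREEN face (tick) to the front; -1.22 left stop, RED face (bar) to the front; at a stop it points 20 degrees forward of sideways. It falls to the side of 0 it is on; under 1 N turns it. Plate 42 mm long, from 7 to 53 mm up the pin, 4 mm thick; its free corners stand 13 and 53 mm above the origin at a stop, 27 and 67 mm at 0
- tag_2: fixed black clip of a flip tag on the board's top edge, 87 mm behind its own bin (next bins: 122 mm off); clips 86 mm apart. Origin: foot of the hinge pin, 78 mm above the worktop, axes as the bins'. The steel pin, 58 mm long, leans 30 degrees back (to +x). Rubber stops 13 mm tall stand 14 mm left and right of it. Nothing else reaches tag height within 80 mm behind the pins, nor above
- flap_2 (a joint): angle (rad) of the plate on tag_2's pin, which it turns about like a page: 0 points to the front (-x); +1.22 right stop, GREEN face (tick) to the front; -1.22 left stop, RED face (bar) to the front; at a stop it points 20 degrees forward of sideways. It falls to the side of 0 it is on; under 1 N turns it. Plate 42 mm long, from 7 to 53 mm up the pin, 4 mm thick; its free corners stand 13 and 53 mm above the origin at a stop, 27 and 67 mm at 0
- tag_3: fixed black clip of a flip tag on the board's top edge, 87 mm behind its own bin (next bins: 122 mm off); clips 86 mm apart. Origin: foot of the hinge pin, 78 mm above the worktop, axes as the bins'. The steel pin, 58 mm long, leans 30 degrees back (to +x). Rubber stops 13 mm tall stand 14 mm left and right of it. Nothing else reaches tag height within 80 mm behind the pins, nor above
- flap_3 (a joint): angle (rad) of the plate on tag_3's pin, which it turns about like a page: 0 points to the front (-x); +1.22 right stop, GREEN face (tick) to the front; -1.22 left stop, RED face (bar) to the front; at a stop it points 20 degrees forward of sideways. It falls to the side of 0 it is on; under 1 N turns it. Plate 42 mm long, from 7 to 53 mm up the pin, 4 mm thick; its free corners stand 13 and 53 mm above the origin at a stop, 27 and 67 mm at 0
- tag_4: fixed black clip of a flip tag on the board's top edge, 87 mm behind its own bin (next bins: 122 mm off); clips 86 mm apart. Origin: foot of the hinge pin, 78 mm above the worktop, axes as the bins'. The steel pin, 58 mm long, leans 30 degrees back (to +x). Rubber stops 13 mm tall stand 14 mm left and right of it. Nothing else reaches tag height within 80 mm behind the pins, nor above
- flap_4 (a joint): angle (rad) of the plate on tag_4's pin, which it turns about like a page: 0 points to the front (-x); +1.22 right stop, GREEN face (tick) to the front; -1.22 left stop, RED face (bar) to the front; at a stop it points 20 degrees forward of sideways. It falls to the side of 0 it is on; under 1 N turns it. Plate 42 mm long, from 7 to 53 mm up the pin, 4 mm thick; its free corners stand 13 and 53 mm above the origin at a stop, 27 and 67 mm at 0
- white_1_mid (a point): white-capped glass vial, 27 mm across, 60 mm tall, loose in its bin (last_vial: the only one in bin_low); this point is half-way up its axis. To be left alone
- black_1_mid (a point): black-capped glass vial, 27 mm across, 60 mm tall, loose in its bin (last_vial: the only one in bin_low); this point is half-way up its axis. To be left alone
- white_2_mid (a point): white-capped glass vial, 27 mm across, 60 mm tall, loose in its bin (last_vial: the only one in bin_low); this point is half-way up its axis. To be left alone
- black_2_mid (a point): black-capped glass vial, 27 mm across, 60 mm tall, loose in its bin (last_vial: the only one in bin_low); this point is half-way up its axis. To be left alone
- white_3_mid (a point): white-capped glass vial, 27 mm across, 60 mm tall, loose in its bin (last_vial: the only one in bin_low); this point is half-way up its axis. To be left alone
- black_3_mid (a point): black-capped glass vial, 27 mm across, 60 mm tall, loose in its bin (last_vial: the only one in bin_low); this point is half-way up its axis. To be left alone
- white_4_mid (a point): white-capped glass vial, 27 mm across, 60 mm tall, loose in its bin (last_vial: the only one in bin_low); this point is half-way up its axis. To be left alone
- black_4_mid (a point): black-capped glass vial, 27 mm across, 60 mm tall, loose in its bin (last_vial: the only one in bin_low); this point is half-way up its axis. To be left alone
- last_vial_mid (a point): white-capped glass vial, 27 mm across, 60 mm tall, loose in its bin (last_vial: the only one in bin_low); this point is half-way up its axis. To be left alone
- marker: red and white marker pen, 17 x 135 x 16 mm, lying to the right of the stand; origin under its middle. Bystander
- timer: white bench timer, 64 x 70 x 18 mm, on the worktop to the right; origin under its centre. Bystander
- petri: petri dish, 90 mm across, 16 mm high, behind the stand; origin under its centre. Bystander

How it is judged:
At the end, for the whole second after the job is handed in: The tags behind the two full bins stand at the green stop (joint above 1.1 rad), the tags behind the low and the empty bin at the red stop (joint below -1.1 rad), all at rest ((horizontal distance between tag_1 and bin_white above 0.105 m or value of joint flap_1 above 1.1 rad) and (horizontal distance between tag_2 and bin_white above 0.105 m or value of joint flap_2 above 1.1 rad) and (horizontal distance between tag_3 and bin_white above 0.105 m or value of joint flap_3 above 1.1 rad) and (horizontal distance between tag_4 and bin_white above 0.105 m or value of joint flap_4 above 1.1 rad) and (horizontal distance between tag_1 and bin_black above 0.105 m or value of joint flap_1 above 1.1 rad) and (horizontal distance between tag_2 and bin_black above 0.105 m or value of joint flap_2 above 1.1 rad) and (horizontal distance between tag_3 and bin_black above 0.105 m or value of joint flap_3 above 1.1 rad) and (horizontal distance between tag_4 and bin_black above 0.105 m or value of joint flap_4 above 1.1 rad) and (horizontal distance between tag_1 and bin_low above 0.105 m or value of joint flap_1 below -1.1 rad) and (horizontal distance between tag_2 and bin_low above 0.105 m or value of joint flap_2 below -1.1 rad) and (horizontal distance between tag_3 and bin_low above 0.105 m or value of joint flap_3 below -1.1 rad) and (horizontal distance between tag_4 and bin_low above 0.105 m or value of joint flap_4 below -1.1 rad) and (horizontal distance between tag_1 and bin_empty above 0.105 m or value of joint flap_1 below -1.1 rad) and (horizontal distance between tag_2 and bin_empty above 0.105 m or value of joint flap_2 below -1.1 rad) and (horizontal distance between tag_3 and bin_empty above 0.105 m or value of joint flap_3 below -1.1 rad) and (horizontal distance between tag_4 and bin_empty above 0.105 m or value of joint flap_4 below -1.1 rad) and velocity of joint flap_1 between -0.2 and 0.2 rad/s and velocity of joint flap_2 between -0.2 and 0.2 rad/s and velocity of joint flap_3 between -0.2 and 0.2 rad/s and velocity of joint flap_4 between -0.2 and 0.2 rad/s); the robot touches nothing.
It fails at once if a vial knocked or moved (distance of any of white_1_mid, black_1_mid, white_2_mid, black_2_mid, white_3_mid, black_3_mid, white_4_mid, black_4_mid, last_vial_mid from where it was at the start of the episode above 0.015 m).
It fails at once if the marker, timer or petri dish knocked or moved (distance of any of marker, timer, petri from where it was at the start of the episode above 0.02 m).
It fails at once if a tag pinched or forced (more than 20 N on its plate) (contact force between the fingers and flap_1 above 20 N or contact force between the fingers and flap_2 above 20 N or contact force between the fingers and flap_3 above 20 N or contact force between the fingers and flap_4 above 20 N).
It also fails if it takes over 45 s, if anything falls off the work surface, if the arm or the gripper's body presses on something with over 40 N, if the wrist force passes 120 N, or if a joint passes its speed limit or range.

## Working session

There is one attempt and no reset: what is moved stays moved. The work goes in short steps, Python scripts to look and compute and a tool call to move; the robot and the scene stay as the last step left them, time stands still between calls to the robot, and variables do not carry over. Pictures are saved under pics/ and viewed, at most 10 in all, crops included, and the job is handed in when it is done.

Besides the shell and the picture viewer there is one more tool, called after "Call:" by a JSON object that holds its "method" and its "body", one argument or row to a line. drive_tool: Moves the arm, as the interface text tells. Its arguments: {"type":"object","properties":{"slide":{"type":"array","items":{"type":"array","items":{"type":"number"}}},"spin":{"type":"array","items":{"type":"number"}},"grip":{"type":"array","items":{"type":"number"}}},"required":["slide","spin","grip"]}

```bash
mkdir -p pics
python3 - <<'E'
from workcell import *
import cv2,numpy as np
for n in("top","side"):
    im=snapshot(n); cv2.imwrite(f"pics/{n}0.png",im[:,:,::-1]); p=camera_params(n)
    print(n,p["camera_matrix"],p["dist"],np.round(p["extrinsics"],4).tolist())
s=read_state(); print(s["clock"],s["position"],s["tool_rot"],s["opening"],tip_reach() if callable(tip_reach) else tip_reach)
E
```

```text
top [[380.3912094    0.         259.52259085]
 [  0.         380.3912094  191.01481512]
 [  0.           0.           1.        ]] [0.04073256 0.         0.         0.         0.        ] [[0.0244, -0.9996, 0.0113, 0.0487], [0.9889, 0.0258, 0.1461, -0.5692], [-0.1464, 0.0077, 0.9892, -0.8902], [0.0, 0.0, 0.0, 1.0]]
side [[352.3828112    0.         260.5354102 ]
 [  0.         352.3828112  190.64186907]
 [  0.           0.           1.        ]] [-0.06142485  0.          0.          0.          0.        ] [[-0.918, -0.3965, -0.0045, 0.5448], [0.2029, -0.4795, 0.8538, -0.172], [-0.3407, 0.7829, 0.5206, -0.7393], [0.0, 0.0, 0.0, 1.0]]
0.1 [ 0.19033688 -0.59486328  0.24149385] [ 9.88025463e-01  1.54288745e-01 -1.39197162e-04 -8.05387342e-04] 0.08542395466170097 0.011
```

View pics/top0.png

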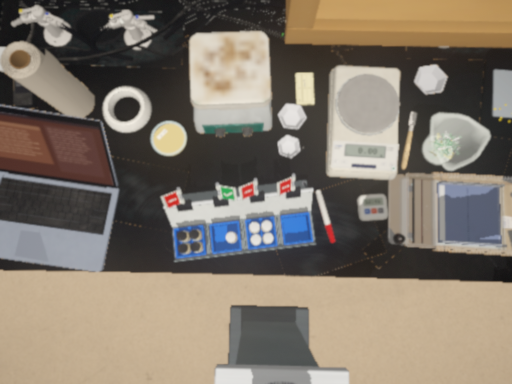

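View pics/side0.png

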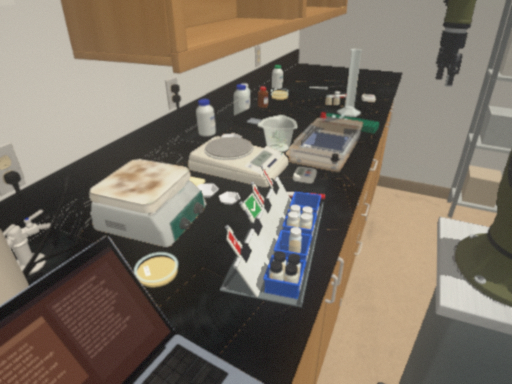

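The top view shows the row from left to right:

| Bin | Bin pixel | Tag pixel | Tag shows | Action |
|---|---|---|---|---|
| Black, full | (190,240) | (173,199) | red | flip to green |
| Low | (228,236) | (228,193) | green | flip to red |
| White, full | (262,232) | (249,190) | red | flip to green |
| Empty | (296,228) | (286,186) | red | leave |

Next I'll measure the stand.

```bash
cat > h.py <<'E'
import cv2,numpy as np
from workcell import *
def ray(n,uv):
    p=camera_params(n);E=np.array(p["extrinsics"]);K=np.array(p["camera_matrix"])
    q=cv2.undistortPoints(np.array(uv,float).reshape(-1,1,2),K,np.array(p["dist"])).reshape(-1,2)
    d=np.c_[q[:,0],-q[:,1],-np.ones(len(q))]@E[:3,:3]
    return -E[:3,:3].T@E[:3,3],d
def plane(n,uv,z):
    c,d=ray(n,uv); return c+d*((z-c[2])/d[:,2])[:,None]
def proj(n,P):
    p=camera_params(n);E=np.array(p["extrinsics"]);K=np.array(p["camera_matrix"])
    q=np.atleast_2d(P)@E[:3,:3].T+E[:3,3]
    n_=np.c_[q[:,0]/-q[:,2],-q[:,1]/-q[:,2],np.ones(len(q))]
    return cv2.projectPoints(n_,np.zeros(3),np.zeros(3),K,np.array(p["dist"]))[0].reshape(-1,2)
E
python3 - <<'E'
from h import *
im=cv2.imread("pics/top0.png")
hsv=cv2.cvtColor(im,cv2.COLOR_BGR2HSV)
m=cv2.inRange(hsv,(105,150,80),(125,255,255)); m[:, :160]=0; m[:,325:]=0; m[:210]=0; m[265:]=0
pts=np.argwhere(m)[:,::-1].astype(float)
w=plane("top",pts,0.045)[:,:2].astype(np.float32)
c,(a,b),ang=cv2.minAreaRect(w*1000); print("bins rect (expect 70x328):",c,a,b,ang)
# stand pose guess
box=cv2.boxPoints((c,(a,b),ang)); print(box)
e=[box[1]-box[0],box[2]-box[1]]; y=max(e,key=np.linalg.norm); y=y/np.linalg.norm(y); y=y*np.sign(y[1]); x=np.array([y[1],-y[0]]); print("yaw deg",np.degrees(np.arctan2(x[1],x[0])))
big=cv2.resize(im[170:270,155:325],None,fx=4.5,fy=4.5,interpolation=cv2.INTER_CUBIC)
for i,k in enumerate((1.5,.5,-.5,-1.5)):
    o=np.array(c)/1000+k*.086*y+.087*x
    P=[[*o,.078],[*(o+x*.029),.128]]; print(i+1,np.round(P,4).tolist())
    for q in proj("top",P): cv2.circle(big,tuple(int(v) for v in (q-[155,170]+.5)*4.5),4,(255,0,255),1)
    cb=np.array(c)/1000+k*.086*y
    for q in proj("top",[[*cb,.045]]): cv2.circle(big,tuple(int(v) for v in (q-[155,170]+.5)*4.5),4,(0,255,255),1)
cv2.imwrite("pics/c1.png",big)
E
```

```text
bins rect (expect 70x328): (460.5906066894531, 100.2304916381836) 69.4035415649414 325.2265930175781 8.472368240356445
[[402.30933 255.95648]
 [450.22577 -65.7209 ]
 [518.8719  -55.4955 ]
 [470.95544 266.1819 ]]
yaw deg 8.472373
1 [[0.5276, 0.2406, 0.078], [0.5563, 0.2449, 0.128]]
2 [[0.5403, 0.1556, 0.078], [0.569, 0.1599, 0.128]]
3 [[0.553, 0.0705, 0.078], [0.5817, 0.0748, 0.128]]
4 [[0.5656, -0.0145, 0.078], [0.5943, -0.0103, 0.128]]
```

View pics/c1.png

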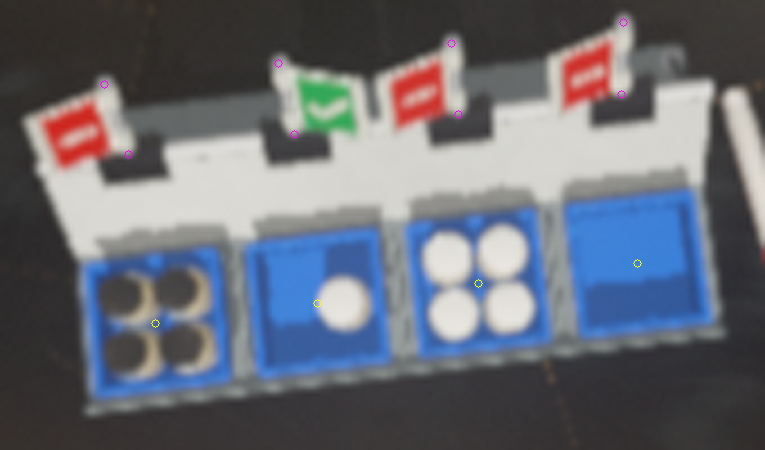

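The crop confirms the layout. The projected pin feet and tops land on the four clips and pins, and the bin rectangle of 69 x 325 mm matches the expected size. Tags 1 and 3 have to go to green and tag 2 to red. I'll start behind tag 3 with the jaws shut.

Call:
{"method": "drive_tool", "body": {
  "slide": [
    [0,0,0],
    [0,0,0],
    [0.15,-0.185,0],
    [0.15,-0.185,0],
    [0.15,-0.185,0],
    [0.15,-0.185,0],
    [0.15,-0.185,0],
    [0.15,-0.185,0],
    [0.15,-0.185,0],
    [0.15,-0.185,0],
    [0.15,-0.185,0],
    [0.15,-0.185,0],
    [0.15,-0.185,0],
    [0.15,-0.185,0],
    [0.15,-0.185,0],
    [0.15,-0.185,0],
    [0.15,-0.185,0],
    [0.15,-0.185,0],
    [0.15,-0.185,0],
    [0,0,0]
  ],
  "spin": [0.103,0.103,0,0,0,0,0,0,0,0,0,0,0,0,0,0,0,0,0,0],
  "grip": [1,1,1,1,1,1,1,1,1,1,1,1,1,1,1,1,1,1,1,1]
}}

```text
clock: 2.1
position: [0.6032, 0.1102, 0.2414]
tool_rot: [0.997, 0.078, 0.0, -0.003]
ft_force: [0.2, -1.1, 0.8]
opening: -0.0004
gripper_force: 0.0
```

```bash
cat > loc.py <<'E'
from h import *
a=np.radians(8.47);X=np.array([np.cos(a),np.sin(a)]);Y=np.array([-X[1],X[0]])
T={1:[.5276,.2406],2:[.5403,.1556],3:[.553,.0705],4:[.5656,-.0145]}
def loc():
    s=read_state();p=np.array(s["position"]);q=s["tool_rot"]
    from scipy.spatial.transform import Rotation as R
    M=R.from_quat(q).as_matrix()
    print("t",round(s["clock"],2),"tcp",p.round(4),"toolx yaw",np.degrees(np.arctan2(M[1,0],M[0,0])).round(2),"z",M[:,2].round(3),"open",round(s["opening"],4),"F",np.round(s["ft_force"],1))
    for k in T: d=p[:2]-T[k]; print(k,"x %.1f y %.1f mm"%(1e3*d@X,1e3*d@Y),"h %.1f"%(1e3*(p[2]-.078)))
E
cat > look.py <<'E'
import sys
from loc import *
loc()
n=sys.argv[1]
T0=snapshot("top")[150:270,140:340];S0=snapshot("side")[130:310,190:390]
cv2.imwrite(n,np.hstack([cv2.resize(i,(400,360) if i is S0 else (400,240),interpolation=cv2.INTER_CUBIC) if i is S0 else cv2.copyMakeBorder(cv2.resize(i,(400,240),interpolation=cv2.INTER_CUBIC),0,120,0,0,0) for i in (T0,S0)])[:,:,::-1])
E
python3 look.py pics/l1.png
```

```text
t 2.1 tcp [0.6032 0.1102 0.2414] toolx yaw 8.98 z [-0.     0.005 -1.   ] open -0.0004 F [ 0.2 -1.1  0.8]
1 x 55.6 y -140.1 mm h 163.4
2 x 55.6 y -54.2 mm h 163.4
3 x 55.5 y 31.9 mm h 163.4
4 x 55.6 y 117.8 mm h 163.4
```

View pics/l1.png

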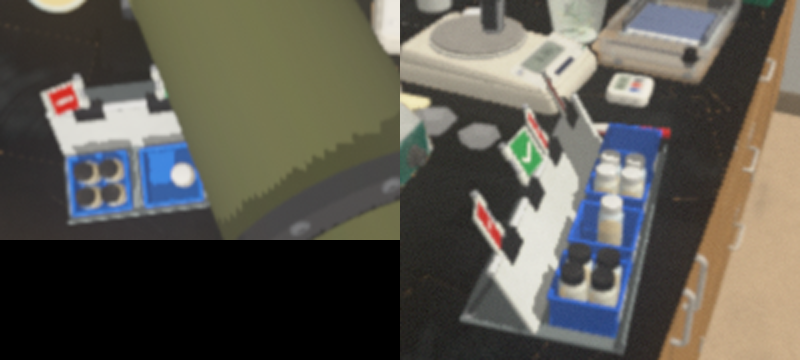

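The arm hides tag 3 from the top camera. The side view is clear, with tags and vials untouched. I'm 8 mm too far left, so I'll correct that and go down behind tag 3.

Call:
{"method": "drive_tool", "body": {
  "slide": [
    [0,0.04,0.08],
    [0,0,0.12],
    [0,0,0.12],
    [0,0,0.12],
    [0,0,0.12],
    [0,0,0.04],
    [0,0,0]
  ],
  "spin": [0,0,0,0,0,0,0],
  "grip": [1,1,1,1,1,1,1]
}}

```text
clock: 2.9
position: [0.6025, 0.0924, 0.1214]
tool_rot: [0.997, 0.073, -0.001, 0.0]
ft_force: [0.2, 0.8, 0.8]
opening: 0.0002
gripper_force: 0.0
```

Run:
```python
from loc import *
loc()
S=snapshot("side")[90:290,220:420]
cv2.imwrite("pics/s2.png",cv2.resize(S,(600,600),interpolation=cv2.INTER_CUBIC)[:,:,::-1])
```

```text
t 2.9 tcp [0.6025 0.0924 0.1214] toolx yaw 8.38 z [-0.002 -0.001 -1.   ] open 0.0002 F [0.2 0.8 0.8]
1 x 52.3 y -157.6 mm h 43.4
2 x 52.2 y -71.6 mm h 43.4
3 x 52.2 y 14.4 mm h 43.4
4 x 52.3 y 100.3 mm h 43.4
```

View pics/s2.png

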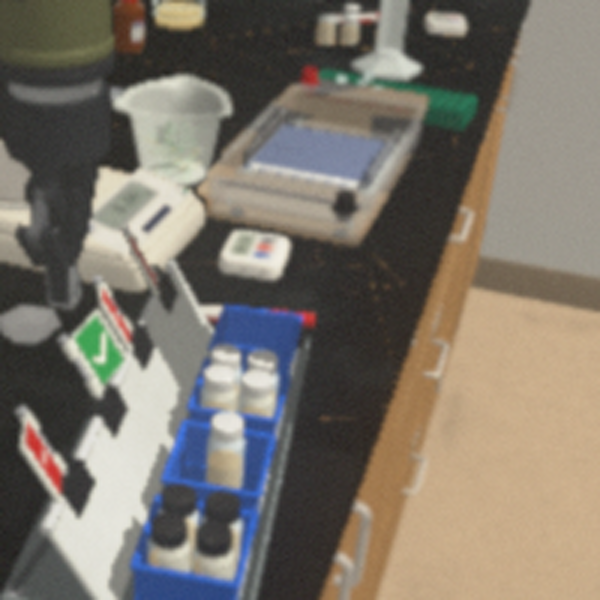

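The side view shows the fingertip at crop pixel (62,305), behind the red tag 3 and clear of it. It's 10 mm too close to the pin, so I'll shift it left. I'll also check the tip height from this pixel.

Run:
```python
from loc import *
p=np.array([.6025,.0924])
for tz in (.095,.105,.11,.12): print(tz,(proj("side",[[*p,tz]])-[220,90])*3)
```

```text
0.095 [[ 63.30238781 318.58362693]]
0.105 [[ 62.87171679 307.65251669]]
0.11 [[ 62.65460918 302.13450098]]
0.12 [[ 62.21681331 290.99214125]]
```

Call:
{"method": "drive_tool", "body": {
  "slide": [
    [0,-0.05,0],
    [0,0,0]
  ],
  "spin": [0,0],
  "grip": [1,1]
}}

```text
clock: 3.15
position: [0.6022, 0.1063, 0.1238]
tool_rot: [0.997, 0.075, 0.001, -0.001]
ft_force: [0.2, 1.4, 0.2]
opening: -0.0001
gripper_force: 0.0
```

The tip is at about z = 0.108 m, 30 mm above the clip foot, which is above the stops as planned. I'll push forward first, then right.

Call:
{"method": "drive_tool", "body": {
  "slide": [
    [-0.03,0,0],
    [-0.03,0,0],
    [-0.03,0,0],
    [-0.03,0,0],
    [-0.03,0,0],
    [-0.03,0,0],
    [-0.03,0,0],
    [-0.03,0,0],
    [-0.03,0,0],
    [-0.03,0,0],
    [0,0.02,0],
    [0,0.02,0],
    [0,0.02,0],
    [0,0.02,0],
    [0,0.02,0],
    [0,0.02,0],
    [0,0.02,0],
    [0,0,0],
    [0,0,0],
    [0,0,0]
  ],
  "spin": [0,0,0,0,0,0,0,0,0,0,0,0,0,0,0,0,0,0,0,0],
  "grip": [1,1,1,1,1,1,1,1,1,1,1,1,1,1,1,1,1,1,1,1]
}}

```text
clock: 5.15
position: [0.5467, 0.0678, 0.1223]
tool_rot: [0.997, 0.074, 0.0, -0.0]
ft_force: [-0.7, -0.4, 0.8]
opening: 0.0001
gripper_force: 0.0
```

Run:
```python
from loc import *
loc()
S=snapshot("side")[90:290,220:420]
cv2.imwrite("pics/s3.png",cv2.resize(S,(600,600),interpolation=cv2.INTER_CUBIC)[:,:,::-1])
```

```text
t 5.15 tcp [0.5467 0.0678 0.1223] toolx yaw 8.49 z [ 0.  0. -1.] open 0.0001 F [-0.7 -0.4  0.8]
1 x -6.6 y -173.7 mm h 44.3
2 x -6.6 y -87.8 mm h 44.3
3 x -6.7 y -1.8 mm h 44.3
4 x -6.6 y 84.2 mm h 44.3
```

View pics/s3.png

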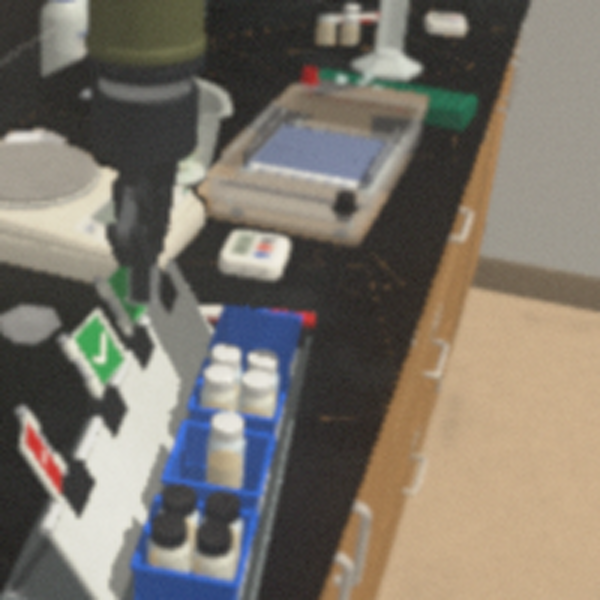

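Tag 3 has flipped and its green face shows at crop (120,290). The vials have not moved. Next I'll lift, move behind tag 2 on its right side, and lower.

Call:
{"method": "drive_tool", "body": {
  "slide": [
    [0,0,-0.1],
    [0,0,-0.1],
    [0,0,-0.1],
    [0.06,0,0],
    [0.06,0,0],
    [0.06,-0.1,0],
    [0.06,-0.1,0],
    [0.06,-0.1,0],
    [0,0,0],
    [0,0,0.1],
    [0,0,0.1],
    [0,0,0.1],
    [0,0,0],
    [0,0,0]
  ],
  "spin": [0,0,0,0,0,0,0,0,0,0,0,0,0,0],
  "grip": [1,1,1,1,1,1,1,1,1,1,1,1,1,1]
}}

```text
clock: 6.6
position: [0.597, 0.1353, 0.1225]
tool_rot: [0.997, 0.074, -0.0, 0.0]
ft_force: [0.3, -0.3, -0.9]
opening: -0.0002
gripper_force: 0.0
```

```bash
python3 -c "
from loc import *
loc()"
```

```text
t 6.6 tcp [0.597  0.1353 0.1225] toolx yaw 8.47 z [-0.001 -0.    -1.   ] open -0.0002 F [ 0.3 -0.3 -0.9]
1 x 53.2 y -114.3 mm h 44.5
2 x 53.1 y -28.4 mm h 44.5
3 x 53.1 y 57.6 mm h 44.5
4 x 53.2 y 143.6 mm h 44.5
```

Position is good: 53 mm behind pin 2 and 28 mm to its right. I'll push forward, then left.

Call:
{"method": "drive_tool", "body": {
  "slide": [
    [-0.03,0,0],
    [-0.03,0,0],
    [-0.03,0,0],
    [-0.03,0,0],
    [-0.03,0,0],
    [-0.03,0,0],
    [-0.03,0,0],
    [-0.03,0,0],
    [-0.03,0,0],
    [-0.03,0,0],
    [0,-0.02,0],
    [0,-0.02,0],
    [0,-0.02,0],
    [0,-0.02,0],
    [0,-0.02,0],
    [0,-0.02,0],
    [0,-0.03,0],
    [0,0,0],
    [0,0,0],
    [0,0,0]
  ],
  "spin": [0,0,0,0,0,0,0,0,0,0,0,0,0,0,0,0,0,0,0,0],
  "grip": [1,1,1,1,1,1,1,1,1,1,1,1,1,1,1,1,1,1,1,1]
}}

```text
clock: 8.6
position: [0.5334, 0.1563, 0.1223]
tool_rot: [0.997, 0.074, -0.0, 0.0]
ft_force: [0.1, 0.5, -0.2]
opening: -0.0001
gripper_force: 0.0
```

Run:
```python
from loc import *
loc()
S=snapshot("side")[90:290,220:420]
cv2.imwrite("pics/s4.png",cv2.resize(S,(600,600),interpolation=cv2.INTER_CUBIC)[:,:,::-1])
```

```text
t 8.6 tcp [0.5334 0.1563 0.1223] toolx yaw 8.47 z [-0. -0. -1.] open -0.0001 F [ 0.1  0.5 -0.2]
1 x -6.6 y -84.3 mm h 44.3
2 x -6.7 y 1.7 mm h 44.3
3 x -6.7 y 87.7 mm h 44.3
4 x -6.7 y 173.7 mm h 44.3
```

View pics/s4.png

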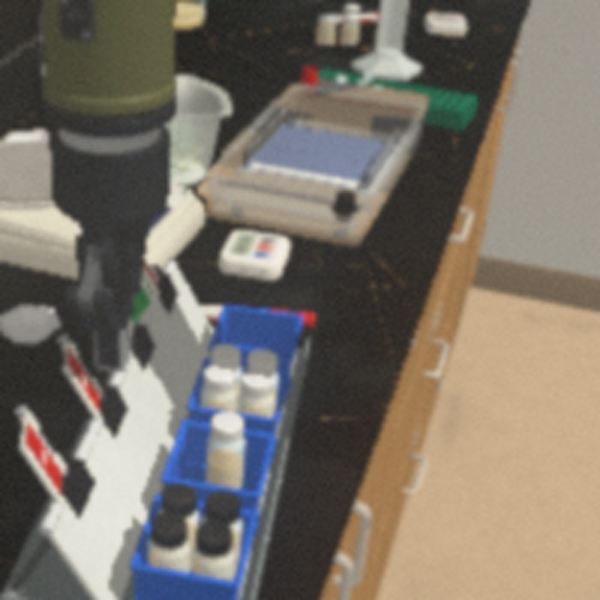

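Tag 2 now shows red at crop (82,380). Next I'll lift and go behind tag 1 on its left side.

Call:
{"method": "drive_tool", "body": {
  "slide": [
    [0,0,-0.1],
    [0,0,-0.1],
    [0,0,-0.1],
    [0.06,0,0],
    [0.06,-0.14,0],
    [0.06,-0.14,0],
    [0.06,-0.14,0],
    [0.06,-0.14,0],
    [0,0,0],
    [0,0,0.1],
    [0,0,0.1],
    [0,0,0.1],
    [0,0,0],
    [0,0,0]
  ],
  "spin": [0,0,0,0,0,0,0,0,0,0,0,0,0,0],
  "grip": [1,1,1,1,1,1,1,1,1,1,1,1,1,1]
}}

```text
clock: 10.05
position: [0.5763, 0.2755, 0.1225]
tool_rot: [0.997, 0.074, -0.0, 0.0]
ft_force: [0.1, -0.2, -0.0]
opening: 0.0002
gripper_force: 0.0
```

```bash
python3 -c "
from loc import *
loc()"
```

```text
t 10.05 tcp [0.5763 0.2755 0.1225] toolx yaw 8.45 z [-0. -0. -1.] open 0.0002 F [ 0.1 -0.2 -0. ]
1 x 53.3 y 27.4 mm h 44.5
2 x 53.3 y 113.3 mm h 44.5
3 x 53.3 y 199.4 mm h 44.5
4 x 53.3 y 285.3 mm h 44.5
```

Call:
{"method": "drive_tool", "body": {
  "slide": [
    [-0.03,0,0],
    [-0.03,0,0],
    [-0.03,0,0],
    [-0.03,0,0],
    [-0.03,0,0],
    [-0.03,0,0],
    [-0.03,0,0],
    [-0.03,0,0],
    [-0.03,0,0],
    [-0.03,0,0],
    [0,0.02,0],
    [0,0.02,0],
    [0,0.02,0],
    [0,0.02,0],
    [0,0.02,0],
    [0,0.02,0],
    [0,0.03,0],
    [0,0,0],
    [0,0,0],
    [0,0,0]
  ],
  "spin": [0,0,0,0,0,0,0,0,0,0,0,0,0,0,0,0,0,0,0,0],
  "grip": [1,1,1,1,1,1,1,1,1,1,1,1,1,1,1,1,1,1,1,1]
}}

```text
clock: 12.05
position: [0.5213, 0.2379, 0.1223]
tool_rot: [0.997, 0.074, 0.0, -0.0]
ft_force: [0.4, 0.4, -0.6]
opening: -0.0001
gripper_force: 0.0
```

Call:
{"method": "drive_tool", "body": {
  "slide": [
    [0,0,-0.1],
    [0,0,-0.1],
    [0,0,-0.1],
    [0,0,-0.2],
    [0,0,-0.2],
    [-0.1,0.2,0],
    [-0.1,0.2,0],
    [-0.1,0.2,0],
    [-0.1,0.2,0],
    [-0.1,0.2,0],
    [0,0.2,0],
    [0,0.2,0],
    [0,0.2,0],
    [0,0.2,0],
    [0,0.2,0],
    [0,0.2,0],
    [0,0,0],
    [0,0,0]
  ],
  "spin": [0,0,0,0,0,0,0,0,0,0,0,0,0,0,0,0,0,0],
  "grip": [1,1,1,1,1,1,1,1,1,1,1,1,1,1,1,1,1,1]
}}

```text
clock: 13.85
position: [0.4872, -0.2126, 0.2619]
tool_rot: [0.997, 0.073, -0.0, -0.0]
ft_force: [0.7, 0.7, 0.1]
opening: -0.0001
gripper_force: 0.0
```

```bash
python3 look.py pics/l5.png
```

```text
t 13.85 tcp [ 0.4872 -0.2126  0.2619] toolx yaw 8.39 z [-0.     0.001 -1.   ] open -0.0001 F [0.7 0.7 0.1]
1 x -106.7 y -442.3 mm h 183.9
2 x -106.8 y -356.3 mm h 183.9
3 x -106.8 y -270.3 mm h 183.9
4 x -106.7 y -184.4 mm h 183.9
```

View pics/l5.png

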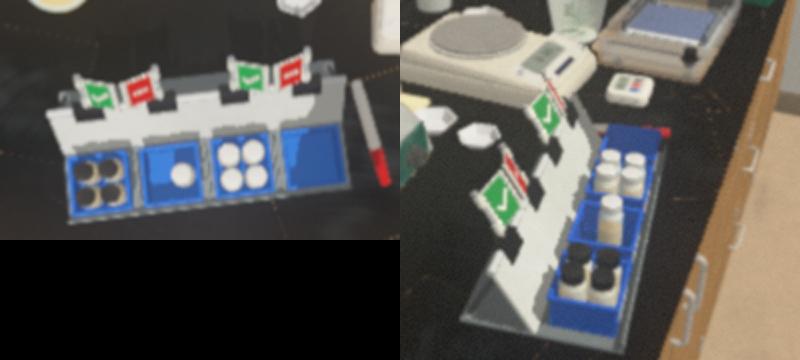

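The tags now read green, red, green, red at (97,94), (140,90), (249,77) and (291,72). They rest at their stops behind black, low, white and empty. The vials and marker have not moved, and the arm is clear.

```bash
python3 -c "
from workcell import *
print(finish_job())"
```

```text
the job is handed in; nothing more can be done
None
```

The job is handed in: I flipped tags 1, 2 and 3, and in the last picture the black and white bins show green, the low and empty bins show red, and the vials are in place; no verdict was returned.

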